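# Load a vibration sensor into its calibration nest

## Task

Take the steel vibration sensor with the yellow ring out of the rack and load it into the bore of the calibration nest, sensing face down. A sprung contact pin sticks out of the wall just inside the mouth and gives way only sideways, not downwards: tip the sensor so that its lower edge goes in first beside the pin, push the pin back sideways with it, then straighten the sensor and slide it gently all the way down until it rests on the bottom and holds the sprung probe there down, feeling your way and never forcing it. Leave it there released and upright, with the blue-ringed sensor still standing in the rack.

Things in the scene. Friction and masses are not known exactly. Their poses are not given: they have to be found in the camera images.
- sensor_yellow: The sensor to load: upright stainless cylinder, diameter 24 mm, 80 mm long, 0.1 to 0.2 kg, yellow ring 72 to 78 mm above its lower (sensing) face, 1.2 mm chamfer round that face; a threaded connector, 12 mm wide and 12 mm high, on top. Origin: centre of the lower face; z points to the connector. Starts in either outer well of the rack, 58 mm of the cylinder showing. Grip 50 to 70 mm above its face.
- sensor_blue: The same sensor with a blue ring; stands in the rack's other outer well and stays there. Origin and axes alike.
- rack: Black plastic rack, fixed, 54 x 176 x 36 mm (x, y, z). Origin: centre of its underside on the bench, z up. Three round wells, 27.5 mm wide and 22 mm deep (floors 14 mm above the bench), at y = -60, 0 and +60 mm; the middle one is empty.
- nest: Calibration nest, fixed: plate 100 x 84 mm (x, y) on feet, top 16 mm above the bench; on it an aluminium collar, diameter 48 mm, top 58 mm above the bench, with an upright bore 25 mm wide (1 mm of play, sharp rim). The collar is clamped by hand in slots: its axis may stand up to 2.5 mm off the plate's centre in x and in y. Origin: centre of the plate's underside on the bench, z up.
- nest_mouth (a point): Point over the plate's centre, level with the collar's top face: the bore's mouth is centred here but for the collar's offset (up to 2.5 mm in x and in y). Axes as those of the nest: -x points to the contact pin, whose brass sleeve ends 41 mm out on that side, no higher than 61 mm; on the +x side a socket block 35 mm high, 35 to 49 mm out.
- contact (a joint): How far the contact pin is pushed back towards the nest's -x, in m: 0 free, 0.004 flush with the bore's wall, 0.0055 at most. A level copper cylinder of 4 mm diameter, flat end, 1.5 to 5.5 mm below the mouth; free, its end stands 4 mm into the bore, 8.5 mm from the axis. Spring: 2 N free, 4 N flush. It gives only sideways; from above it is rigid and stops the sensor.
- probe (a joint): How far the thin sprung probe in the middle of the bore's flat bottom is pressed down, in m: 0 free, standing 3 mm above the bottom; 0.003 when the sensor rests on the bottom. Spring: 1 to 2 N. The bottom is the face of a depth stop that is set by hand, 24 to 34 mm below the mouth; it is rigid.
Not all that is in view belongs to the job. Leave any orange look-alike of the sensor_yellow alone.

How it is judged:
By the outcome, as a careful person would: the job done as asked, in the order asked, and still so for the second after the job is handed in, with the robot touching nothing.
It also fails if it takes over 67 s, if anything falls off the work surface, if the arm or the gripper's body presses on something with over 40 N, if the wrist force passes 120 N, or if a joint passes its speed limit or range.

## Robot

A 6-joint arm with a two-finger parallel gripper is mounted at the origin on a cart in front of the work surface, level with it; the furniture and walls round the work are solid. World frame = base frame: x ahead of the robot, y to its left, z up, the work surface at z = 0. Lengths are in m, angles in degrees, forces in N, time in s.
With the tool pointing down it reaches from about 0.4 to 0.825 m from the base axis. Payload 7 kg.
Tool frame: the origin (TCP) lies midway between the tips of the shut fingers; the grasp point (between the pads) lies r.hold_point_z behind it (r.hold_point_z is the distance from the TCP to the grasp point, in m); z points along the fingers, x is the direction in which the jaws open and shut, and the axes are right-handed (so a half turn about z gives the same grasp; the last joint's range is limited). The gripper opens to 88 mm and grips with 3 to 60 N. Pads are 19 mm wide; open, the fingers measure 130 mm over their backs; the gripper's body (78 mm by 193 mm) begins 47 mm behind the grasp point.
Start: joints at [90.648, 20.546, 0.682, 0, -70.136, -16.507], TCP at [0.184, 0.649, 0.227] pointing down, gripper open.
Joint ranges: [-176.03, 176.03], [-82.01, 121.73], [-58.28, 71.71], [-173.87, 95.51], [-174.79, -0.11], [-173.66, 173.66]. Speed limits (degrees/s): [136.94, 136.94, 172.46, 180, 180, 180].

## Interface

Orientations are given as [roll, pitch, yaw] about the fixed x, y, z axes, in that order (R = Rz(yaw) Ry(pitch) Rx(roll)).
In Python, from plant import get_state, viewer, close_job, r gives the robot as it stands.
- The arm moves only by the tool apply_moves, never from a script. Its argument "plan" is a list of rows, each a list of 3 entries, a list of its own where there are three numbers: the closure in counts, from 0 (fully open) to 255 (shut), then the shift along the tool's x, y, z in units of 50 mm (1.0 is 50 mm), then the turn about the tool's z in units of 6 degrees (1.0 is 6 degrees). A call has 1 to 12 rows; each row shifts and turns the commanded pose from where the row before left it, along the tool's axes as they then stand; what a row does not reach is not made up. A row lasts 1/8 s, in which the tool goes at most 62.5 mm and 10.7 degrees, less where a joint would pass 70% of its speed; a pose out of reach is approached as far as the arm can. A call is refused whole if a number of a shift passes 1 or a number of a turn 1, either way. A call with a gripper value outside its range is refused whole. The fingers move at their own pace and stop on an object; "squeeze" is the grip in N (left out, the last holds). Time passes only in rows, so rows that do not move let the fingers close. It gives the time, the measured TCP pose, the force and the opening at its end, in the units of the state.
- get_state(): the state, without advancing time (a new reading comes with each control period).
- viewer.capture(name): name is "side" or "top"; returns a dict with "frame" (400x640x3 uint8, blue, green, red), "K" (3x3 intrinsics, pixels), "R" (3x3) and "t" (3): a world point X has camera coordinates R X + t. Camera axes: x right, y down, z forward; pixel columns grow to the right and rows downward; lengths in m; the calibration is good to about 2 mm. A picture is of the moment at which its call begins. There is no depth.
- close_job(): hands the job in, once; it reports no verdict.
The state is a dict: "time_s": time; "joints": joint angles; "qd": joint speeds; "joint_torque": joint torques, N m; "tcp_pos": TCP position; "eef_rot": TCP orientation; "contact_force": force on the tool from outside, world axes, zero at the start; "moment": the same for the moment, N m; "gripper_width": finger opening in m.
Only numpy, scipy, OpenCV 4.12 (cv2) and the standard library are available. Lean on these libraries where they do the work, as an engineer would, in place of code of your own. Each camera call takes 0.05 s, during which the arm holds its last target.

## Working session

There is one attempt and no reset: what is moved stays moved. The work goes in short steps, Python scripts to look and compute and a tool call to move; the robot and the scene stay as the last step left them, time stands still between calls to the robot, and variables do not carry over. Pictures are saved under pics/ and viewed, and the job is handed in when it is done.

Besides the shell and the picture viewer there is one more tool, called by a JSON object that holds its "op" and its "data", one argument or row to a line. apply_moves: Moves the arm, as the interface text tells. Its arguments: {"type":"object","properties":{"plan":{"type":"array","items":{"type":"array"}},"squeeze":{"type":"number"}},"required":["plan"]}

```bash
ls; mkdir -p pics
python3 - <<'E'
from plant import get_state, viewer, r
import cv2
print(get_state()); print([a for a in dir(r) if a[0]!='_'], r.hold_point_z)
for n in("side","top"):
    c=viewer.capture(n); cv2.imwrite(f"pics/{n}0.png",c["frame"]); print(n,c["K"],c["R"],c["t"])
E
```

```text
pics
{'time_s': 0.0, 'joints': array([ 9.06471222e+01,  2.05915248e+01,  6.32808897e-01, -2.09036557e-02,
       -7.01371355e+01, -1.65067621e+01]), 'qd': array([ 0.08083722,  0.01421983, -0.00956211, -0.03663108,  0.01100503,
       -0.00436053]), 'joint_torque': array([-4.73323835e-04, -5.82711017e+01,  2.93048537e+01,  6.99741796e+00,
        7.01118741e-03, -1.57665850e-04]), 'tcp_pos': array([0.18435428, 0.64880747, 0.2256119 ]), 'eef_rot': array([-1.79991604e+02, -9.74847730e-02, -1.05866766e+02]), 'contact_force': array([-0.30036671,  0.35242525,  0.40206779]), 'moment': array([-0.00487708, -0.0004452 ,  0.0188782 ]), 'gripper_width': 0.08752534687345014}
['Unreachable', 'hold_point_z'] 0.0188
side [[400.58492274   0.         318.32182787]
 [  0.         400.58492274 193.25138726]
 [  0.           0.           1.        ]] [[ 0.94951026 -0.31303886 -0.02090312]
 [-0.1709564  -0.46037736 -0.87110653]
 [ 0.26306687  0.83069811 -0.49064903]] [-0.5026596   0.14534033  0.74630052]
top [[469.35389397   0.         310.57569281]
 [  0.         469.35389397 198.17054694]
 [  0.           0.           1.        ]] [[ 0.02436527 -0.99935973  0.0262004 ]
 [-0.98750116 -0.02814188 -0.15507899]
 [ 0.15571703 -0.02209438 -0.98755458]] [-0.02617085  0.52068886  0.96548992]
```

View pics/side0.png

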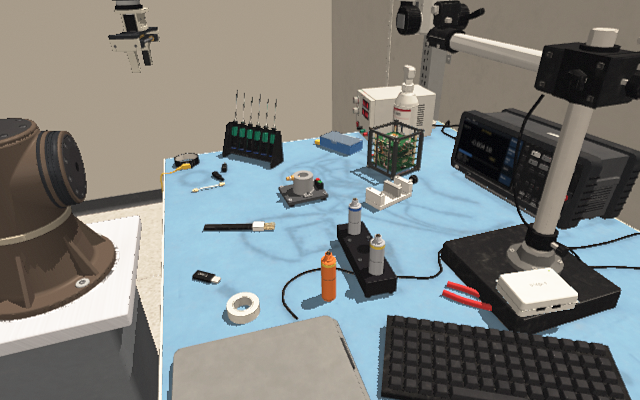

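View pics/top0.png

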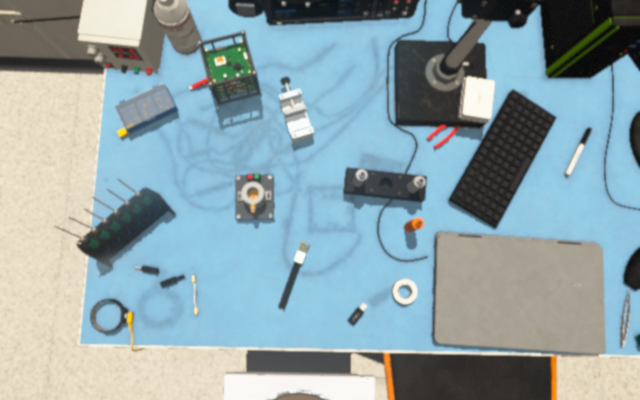

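Run:
```python
import cv2,numpy as np
s=cv2.imread("pics/side0.png");t=cv2.imread("pics/top0.png")
up=lambda im,x,y,w,h,f:cv2.resize(im[y:y+h,x:x+w],None,fx=f,fy=f,interpolation=cv2.INTER_CUBIC)
a=up(s,310,180,100,130,4);b=up(s,270,160,70,55,5);c=up(t,335,155,100,80,4);d=up(t,225,165,60,65,5)
cv2.imwrite("pics/cs.png",np.vstack([np.hstack([a[:300],b[:300,:350]])]))
H=max(c.shape[0],d.shape[0]);
pad=lambda i:cv2.copyMakeBorder(i,0,H-i.shape[0],0,0,0)
cv2.imwrite("pics/ct.png",np.hstack([pad(c),pad(d)]))
```

```text
Traceback (most recent call last):
ValueError: all the input array dimensions except for the concatenation axis must match exactly, but along dimension 0, the array at index 0 has size 300 and the array at index 1 has size 275
```

Run:
```python
import cv2,numpy as np
s=cv2.imread("pics/side0.png");t=cv2.imread("pics/top0.png")
up=lambda im,x,y,w,h,f:cv2.resize(im[y:y+h,x:x+w],None,fx=f,fy=f,interpolation=cv2.INTER_CUBIC)
def row(*a):
    H=max(i.shape[0] for i in a); return np.hstack([cv2.copyMakeBorder(i,0,H-i.shape[0],0,4,0) for i in a])
cv2.imwrite("pics/cs.png",row(up(s,310,180,100,130,4),up(s,270,160,60,55,6)))
cv2.imwrite("pics/ct.png",row(up(t,335,155,100,80,4),up(t,230,165,48,65,8)))
```

```text
(no output)
```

View pics/cs.png

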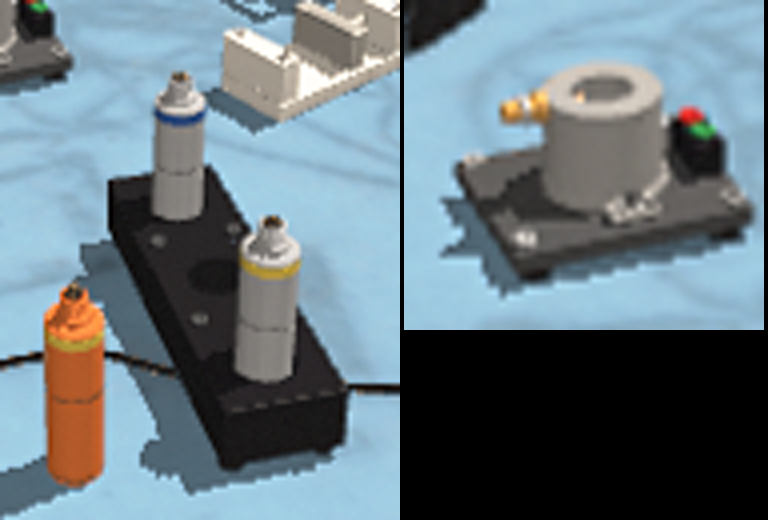

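View pics/ct.png

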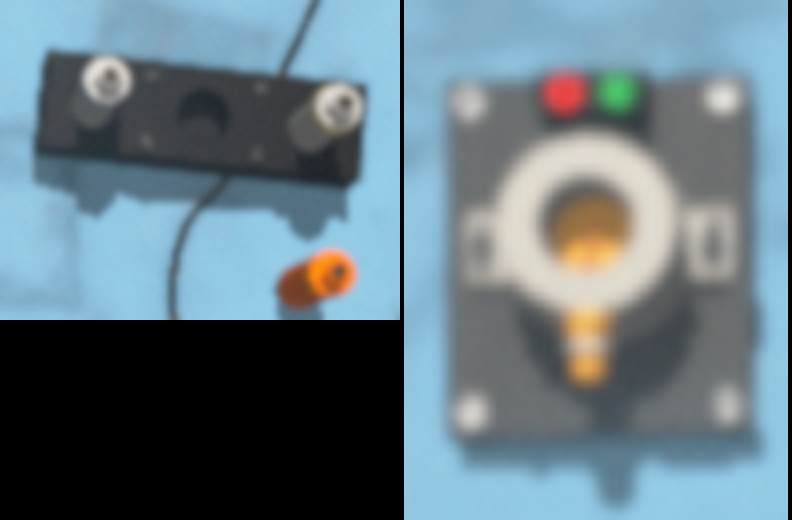

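Candidates: the steel sensor with the yellow ring (side 377,250; top 419,183, rack's right well), the steel one with the blue ring (side 354,210), and an orange look-alike standing free (side 328,275). The first is the only steel sensor with a yellow ring. The nest is at side (303,185) and top (253,196), with its pin towards image-down in the top view (about world −x).

```bash
cat > h.py <<'E'
import cv2,numpy as np
from plant import get_state, viewer, r
def cam(n):
    c=viewer.capture(n); return c
def onplane(c,u,v,z):
    d=c["R"].T@np.linalg.solve(c["K"],np.array([u,v,1.])); C=-c["R"].T@c["t"]
    return C+d*(z-C[2])/d[2]
def proj(c,X):
    p=c["K"]@(c["R"]@np.asarray(X,float)+c["t"]); return p[:2]/p[2]
def tri(c1,p1,c2,p2):
    A=[];b=[]
    for c,p in((c1,p1),(c2,p2)):
        d=c["R"].T@np.linalg.solve(c["K"],np.array([*p,1.])); d/=np.linalg.norm(d); C=-c["R"].T@c["t"]
        P=np.eye(3)-np.outer(d,d); A.append(P); b.append(P@C)
    X=np.linalg.lstsq(np.vstack(A),np.hstack(b),rcond=None)[0]; return X
E
python3 - <<'E'
from h import *
t=cam("top"); s=cam("side")
for c in(t,s): print("C",-c["R"].T@c["t"])
# nest in top: grey-levels
f=t["frame"]; 
hsv=cv2.cvtColor(f,cv2.COLOR_BGR2HSV)
x0,y0,w,h=230,165,48,65
F=4
up=cv2.resize(f[y0:y0+h,x0:x0+w],None,fx=F,fy=F,interpolation=cv2.INTER_CUBIC)
def pix(p): return (np.array(p)+.5)/F-.5+[x0,y0]
g=up.min(axis=2)
for th in(140,155,170):
    m=(g>th).astype(np.uint8)
    cs,_=cv2.findContours(m,cv2.RETR_CCOMP,cv2.CHAIN_APPROX_NONE)
    for k in cs:
        a=cv2.contourArea(k)
        if a>600:
            e=cv2.fitEllipse(k); p=pix(e[0]); print(th,a,p,np.array(e[1])/F,onplane(t,*p,.058))
# plate dark
hsv=cv2.cvtColor(up,cv2.COLOR_BGR2HSV)
m=((hsv[...,1]<90)).astype(np.uint8)
cs,_=cv2.findContours(m,cv2.RETR_EXTERNAL,cv2.CHAIN_APPROX_NONE); k=max(cs,key=cv2.contourArea)
rr=cv2.minAreaRect(k); print(rr)
for q in cv2.boxPoints(rr): print(pix(q),onplane(t,*pix(q),.016))
# rack
f0=t["frame"][150:230,335:435]
m=(f0.max(axis=2)<75).astype(np.uint8)
cv2.imwrite("pics/m.png",np.vstack([cv2.resize(m*255,None,fx=4,fy=4)]))
# yellow in both
for c,(a,b,ww,hh) in((t,(405,165,30,30)),(s,(360,225,35,40))):
    hs=cv2.cvtColor(c["frame"],cv2.COLOR_BGR2HSV)[b:b+hh,a:a+ww]
    m=(hs[...,0]>18)&(hs[...,0]<35)&(hs[...,1]>100); ys,xs=np.nonzero(m); print(len(xs),xs.min()+a,xs.max()+a,ys.min()+b,ys.max()+b,xs.mean()+a,ys.mean()+b)
E
```

```text
C [0.36447529 0.00983097 1.03490758]
C [ 0.30580037 -0.71039103  0.48227138]
140 3113.5 [243.89382648 215.89031982] [27.84620094 31.64731026] [0.4771171  0.12624477 0.058     ]
140 2617.5 [218.17015839 132.46719742] [ 62.42673874 217.47052002] [0.65539054 0.18951407 0.058     ]
140 727.0 [231.48075211 191.93878746] [ 4.05281925 15.61080265] [0.52703392 0.15459423 0.058     ]
140 7918.5 [253.16594505 192.73571777] [21.40479279 31.83477402] [0.52664535 0.10907591 0.058     ]
140 1623.0 [252.28027344 192.37591171] [11.1018858  11.65902424] [0.52735916 0.11096712 0.058     ]
140 823.5 [275.50075912 175.83803749] [ 5.02371597 23.10453987] [0.56428924 0.06347107 0.058     ]
155 6817.5 [253.15182304 192.52129936] [20.71397781 29.04246521] [0.52710178 0.10912534 0.058     ]
155 1815.5 [252.24808693 192.3658123 ] [11.78931046 12.27976418] [0.52737876 0.11103558 0.058     ]
170 5951.5 [251.84923935 192.45791435] [20.76623344 23.10279846] [0.5271582  0.11186363 0.058     ]
170 2028.0 [252.25135231 192.36686325] [12.51194382 12.91661549] [0.52737671 0.11102863 0.058     ]
((95.5, 129.5), (259.0, 191.0), 90.0)
[229.625 164.625] [0.59515292 0.16799613 0.016     ]
[277.375 164.625] [0.59836306 0.06253904 0.016     ]
[277.375 229.375] [0.4545116  0.05745424 0.016     ]
[229.625 229.375] [0.4517525  0.16067406 0.016     ]Traceback (most recent call last):
  File "<stdin>", line 32, in <module>
    return umr_minimum(a, axis, None, out, keepdims, initial, where)
ValueError: zero-size array to reduction operation minimum which has no identity
```

Run:
```python
from h import *
t=cam("top"); s=cam("side")
P=lambda L,ox,oy,f,z,off=0:[onplane(t,(x-off)/f+ox-.5+.5/f*0,y/f+oy-.5,z)[:2] for x,y in L]
def show(n,Q):
    Q=np.array(Q);print(n,Q.round(4).tolist(),"c",Q.mean(0).round(4))
    for i in range(4):
        d=Q[(i+1)%4]-Q[i]; print("  len %.4f ang %.1f"%(np.hypot(*d),np.degrees(np.arctan2(d[1],d[0]))))
show("plate",P([(448,78),(750,78),(755,438),(445,438)],230,165,8,.016,404))
show("screws",P([(469,102),(722,97),(729,407),(471,412)],230,165,8,.016,404))
show("rack",P([(47,52),(366,88),(358,186),(35,152)],335,155,4,.036))
def hs(c,a,b,ww,hh):
    return cv2.cvtColor(c["frame"],cv2.COLOR_BGR2HSV)[b:b+hh,a:a+ww]
for c,(a,b,ww,hh) in((s,(360,225,35,40)),(t,(405,165,30,30))):
    h=hs(c,a,b,ww,hh); m=(h[...,0]>15)&(h[...,0]<38)&(h[...,1]>60)&(h[...,2]>80); ys,xs=np.nonzero(m)
    if len(xs): print(len(xs),xs.min()+a,xs.max()+a,ys.min()+b,ys.max()+b,xs.mean()+a,ys.mean()+b)
# predicted projections
for y in(.111,): print("mouth in side",proj(s,[.5274,.111,.058]),proj(t,[.5274,.111,.058]))
g=s["frame"][170:200,285:322].min(axis=2); print(g.shape)
up=cv2.resize(s["frame"][165:212,278:330],None,fx=12,fy=12,interpolation=cv2.INTER_CUBIC); cv2.imwrite("pics/n12.png",up)
up=cv2.resize(t["frame"][170:200,400:440],None,fx=16,fy=16,interpolation=cv2.INTER_CUBIC); cv2.imwrite("pics/y16.png",up)
```

```text
plate [[0.5738, 0.1551], [0.5763, 0.072], [0.4764, 0.0669], [0.4741, 0.151]] c [0.5251 0.1112]
  len 0.0831 ang -88.3
  len 0.1000 ang -177.1
  len 0.0841 ang 91.6
  len 0.0998 ang 2.4
screws [[0.5672, 0.149], [0.5707, 0.0795], [0.4847, 0.0743], [0.4814, 0.1443]] c [0.526  0.1118]
  len 0.0696 ang -87.1
  len 0.0862 ang -176.6
  len 0.0701 ang 92.7
  len 0.0860 ang 3.1
rack [[0.5919, -0.0887], [0.5771, -0.2636], [0.5228, -0.2584], [0.5364, -0.0829]] c [ 0.5571 -0.1734]
  len 0.1755 ang -94.8
  len 0.0545 ang 174.6
  len 0.1761 ang 85.6
  len 0.0558 ang -6.0
51 370 384 235 249 376.843137254902 246.68627450980392
mouth in side [302.34237795 173.64073624] [252.26546789 192.3563457 ]
(30, 37)
```

View pics/n12.png

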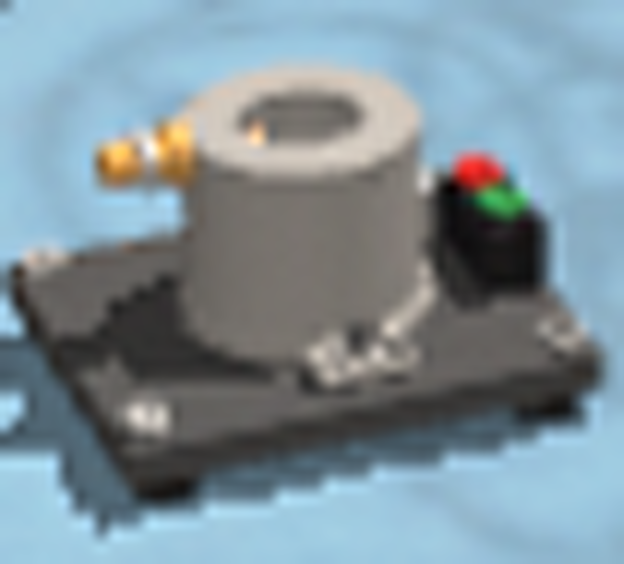

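View pics/y16.png

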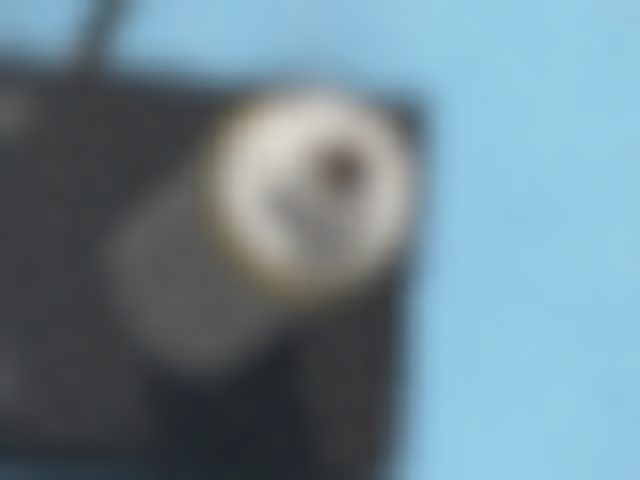

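Run:
```python
from h import *
t=cam("top"); s=cam("side")
print(onplane(t,419,181.7,.094))
p=[.5522,-.2332,.094]; print(proj(t,p),proj(s,p), proj(s,[*p[:2],.036]))
up=cv2.resize(s["frame"][210:290,350:410],None,fx=10,fy=10,interpolation=cv2.INTER_CUBIC)
up=up[:600]; cv2.imwrite("pics/ys.png",up)
print("mouth tri",tri(t,(252.25,192.37),s,(302.6,174.5)))
```

```text
[ 0.55341539 -0.23306104  0.094     ]
[419.07415279 182.28319889] [375.29745736 240.21953355] [373.62771696 268.00999147]
mouth tri [0.52789859 0.11127303 0.05548184]
```

View pics/ys.png

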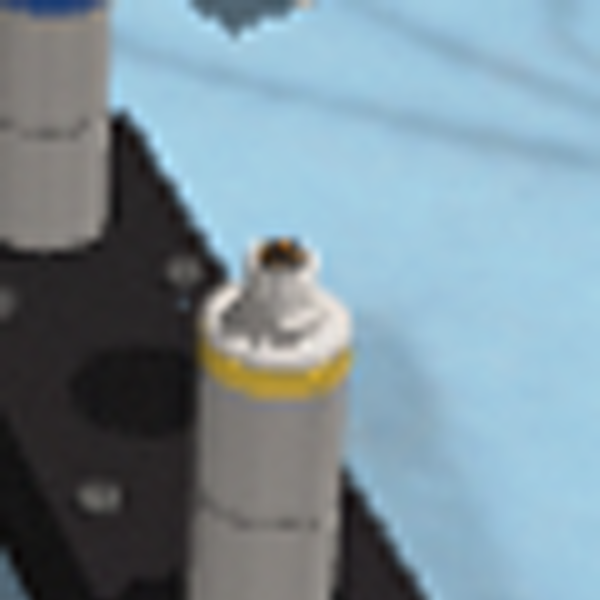

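{"op": "apply_moves", "data": {
  "plan": [
    [0, [0, 0, 0], -1],
    [0, [0, 0, 0], -1],
    [0, [0, 0, 0], -1],
    [0, [0, 0, 0], -0.1],
    [0, [0.9, -0.9, 0], 0],
    [0, [0.9, -0.9, 0], 0],
    [0, [0.9, -0.9, 0], 0],
    [0, [0.9, -0.9, 0], 0],
    [0, [0.9, -0.9, 0], 0],
    [0, [0.9, -0.9, 0], 0],
    [0, [0.5, 0, 0], 0],
    [0, [0, 0, 0], 0]
  ]
}}

```text
time_s: 1.9
tcp_pos: [0.4633, 0.3704, 0.2268]
eef_rot: [180.0, 0.0, -87.5]
contact_force: [-0.2, 0.7, 0.3]
gripper_width: 0.0876
```

Run:
```python
from h import *
t=cam("top"); s=cam("side")
print("sensor tri",tri(t,(419,181.7),s,(377.2,242)))
print(get_state()["tcp_pos"],get_state()["eef_rot"])
```

```text
sensor tri [ 0.55471238 -0.2342042   0.09032553]
[0.46290104 0.37237917 0.22688289] [-1.79980411e+02  3.45975079e-02 -8.73133913e+01]
```

{"op": "apply_moves", "data": {
  "plan": [
    [0, [0.9, -0.1, 0], 0],
    [0, [0.9, -0.1, 0], 0],
    [0, [0.9, -0.1, 0], 0],
    [0, [0.9, -0.1, 0], 0],
    [0, [0.9, -0.1, 0], 0],
    [0, [0.9, -0.1, 0], 0],
    [0, [0.9, -0.1, 0], 0],
    [0, [0.9, -0.1, 0], 0],
    [0, [0.9, -0.1, 0], 0],
    [0, [0.9, -0.1, 0], 0],
    [0, [0.9, -0.1, 0], 0],
    [0, [0.9, -0.1, 0], 0]
  ]
}}

```text
time_s: 3.5
tcp_pos: [0.5498, -0.1644, 0.2268]
eef_rot: [-180.0, 0.0, -87.2]
contact_force: [0.6, -0.6, 0.7]
gripper_width: 0.088
```

{"op": "apply_moves", "data": {
  "plan": [
    [0, [0.9, -0.06, 0], 0],
    [0, [0.4, 0, 0], 0],
    [0, [0, 0, 0], 0]
  ]
}}

```text
time_s: 3.88
tcp_pos: [0.5553, -0.2292, 0.2262]
eef_rot: [180.0, 0.0, -87.3]
contact_force: [0.7, 0.1, -0.2]
gripper_width: 0.0874
```

{"op": "apply_moves", "data": {
  "plan": [
    [0, [0.09, 0, 0.5], 0],
    [0, [0, 0, 0.8], 0],
    [0, [0, 0, 0.8], 0],
    [0, [0, 0, 0.8], 0],
    [0, [0, 0, 0.46], 0],
    [0, [0, 0, 0], 0],
    [0, [0, 0, 0], 0]
  ]
}}

```text
time_s: 4.75
tcp_pos: [0.5564, -0.2329, 0.0598]
eef_rot: [-179.9, -0.0, -87.2]
contact_force: [0.2, -0.4, 1.5]
gripper_width: 0.0879
```

Run:
```python
from h import *
t=cam("top"); s=cam("side")
cv2.imwrite("pics/a.png",np.hstack([cv2.resize(t["frame"][140:240,360:460],None,fx=4,fy=4),cv2.resize(s["frame"][170:300,320:420],(400,520))[:400]]))
```

```text
(no output)
```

View pics/a.png

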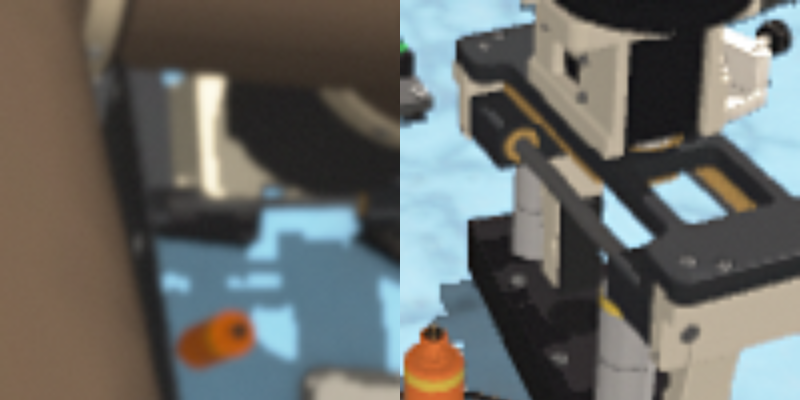

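{"op": "apply_moves", "data": {
  "plan": [
    [120, [0, 0, 0], 0],
    [150, [0, 0, 0], 0],
    [180, [0, 0, 0], 0],
    [220, [0, 0, 0], 0],
    [255, [0, 0, 0], 0],
    [255, [0, 0, 0], 0],
    [255, [0, 0, 0], 0],
    [255, [0, 0, 0], 0]
  ],
  "squeeze": 10
}}

```text
time_s: 5.85
tcp_pos: [0.5553, -0.2336, 0.0585]
eef_rot: [180.0, 0.0, -87.3]
contact_force: [0.5, 0.0, 0.2]
gripper_width: 0.0242
```

{"op": "apply_moves", "data": {
  "plan": [
    [255, [0, 0, 0], 0],
    [255, [0, 0, -0.12], 0],
    [255, [0, 0, -0.12], 0],
    [255, [0, 0, 0], 0]
  ],
  "squeeze": 20
}}

```text
time_s: 6.35
tcp_pos: [0.5558, -0.2337, 0.0714]
eef_rot: [-179.9, -0.0, -87.3]
contact_force: [0.4, -0.1, -0.4]
gripper_width: 0.0235
```

{"op": "apply_moves", "data": {
  "plan": [
    [255, [0, 0.04, 0], 0],
    [255, [0, 0.04, 0], 0],
    [255, [0, 0.04, 0], 0],
    [255, [0, 0, 0], 0]
  ]
}}

```text
time_s: 6.85
tcp_pos: [0.5506, -0.2341, 0.0711]
eef_rot: [-179.8, -0.0, -87.2]
contact_force: [5.2, -1.0, -1.8]
gripper_width: 0.0234
```

{"op": "apply_moves", "data": {
  "plan": [
    [255, [0, 0.04, 0], 0],
    [255, [0, 0.04, 0], 0],
    [255, [0, 0, 0], 0]
  ]
}}

```text
time_s: 7.22
tcp_pos: [0.5469, -0.2345, 0.0714]
eef_rot: [-179.8, -0.1, -87.2]
contact_force: [5.0, -1.0, 0.7]
gripper_width: 0.0238
```

{"op": "apply_moves", "data": {
  "plan": [
    [255, [0, 0.04, 0], 0],
    [255, [0, 0.04, 0], 0],
    [255, [0, 0, 0], 0]
  ]
}}

```text
time_s: 7.6
tcp_pos: [0.543, -0.2347, 0.0716]
eef_rot: [-179.8, -0.1, -87.2]
contact_force: [5.8, -1.4, 1.6]
gripper_width: 0.0238
```

Run:
```python
from h import *
s=cam("side")
cv2.imwrite("pics/b.png",cv2.resize(s["frame"][200:300,320:440],None,fx=6,fy=6))
```

```text
(no output)
```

View pics/b.png

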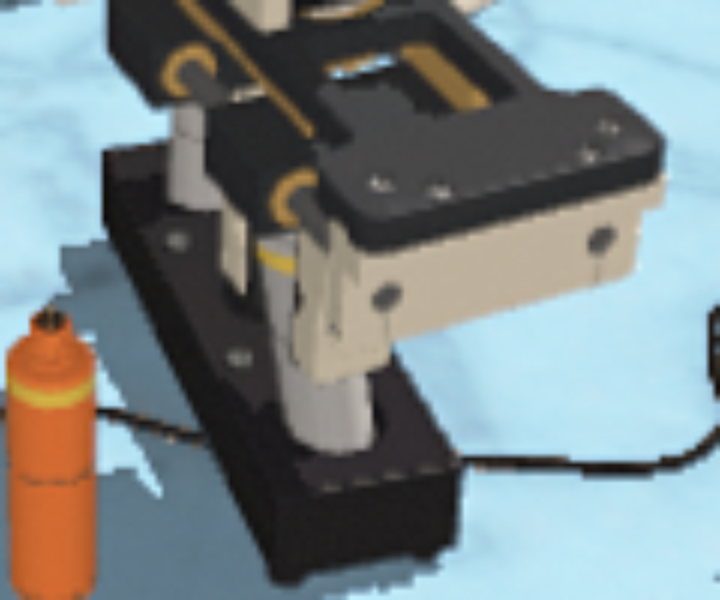

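{"op": "apply_moves", "data": {
  "plan": [
    [255, [0, 0.04, 0], 0],
    [255, [0, 0.04, 0], 0],
    [255, [0, 0, 0], 0]
  ]
}}

```text
time_s: 8.02
tcp_pos: [0.539, -0.235, 0.0715]
eef_rot: [-179.8, -0.1, -87.2]
contact_force: [4.6, -1.7, 0.3]
gripper_width: 0.0234
```

{"op": "apply_moves", "data": {
  "plan": [
    [255, [0, 0, -0.2], 0],
    [255, [0, 0, -0.4], 0],
    [255, [0, 0, -0.6], 0],
    [255, [0, 0, -0.6], 0],
    [255, [0, 0, 0], 0]
  ],
  "squeeze": 30
}}

```text
time_s: 8.65
tcp_pos: [0.5375, -0.2347, 0.1627]
eef_rot: [-179.9, -0.0, -87.3]
contact_force: [0.8, -0.0, -1.4]
gripper_width: 0.0227
```

Run:
```python
from h import *
s=cam("side")
p=proj(s,[.54,-.234,.12]);print(p)
cv2.imwrite("pics/c.png",cv2.resize(s["frame"][170:270,320:440],None,fx=6,fy=6))
```

```text
[369.2980055  228.71163671]
```

View pics/c.png

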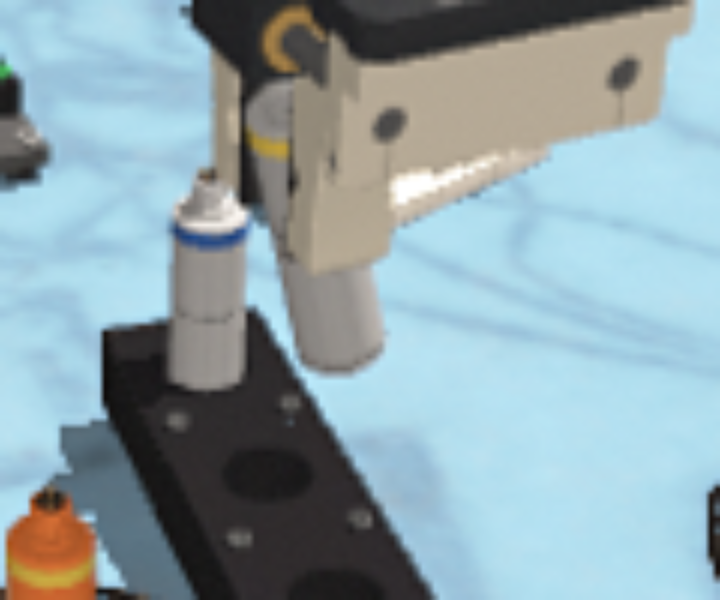

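```bash
cat >> h.py <<'E'
def onY(c,u,v,y):
    d=c["R"].T@np.linalg.solve(c["K"],np.array([u,v,1.])); C=-c["R"].T@c["t"]
    return C+d*(y-C[1])/d[1]
def onN(c,u,v,P,n):
    d=c["R"].T@np.linalg.solve(c["K"],np.array([u,v,1.])); C=-c["R"].T@c["t"]
    return C+d*(np.dot(np.asarray(P)-C,n)/np.dot(d,n))
E
python3 - <<'E'
from h import *
s=cam("side")
pix=lambda x,y:(320+x/6-.5,170+y/6-.5)
for a,b in (((248,130),(302,355)),((262,150),(300,345))):
    # left silhouette line, plane through axis roughly
    A=onY(s,*pix(*a),-.236);B=onY(s,*pix(*b),-.236);d=A-B
    print(A,B,np.linalg.norm(d),np.degrees(np.arctan2(-d[0],d[2])))
print(get_state()["tcp_pos"],get_state()["contact_force"])
g=s["frame"][170:270,320:440]
for rr in range(22,62,4): print(rr+170, [int(v) for v in cv2.cvtColor(g,cv2.COLOR_BGR2GRAY)[rr,36:68]])
E
```

```text
[ 0.5221107  -0.236       0.19264893] [ 0.53994585 -0.236       0.12138868] 0.07345825543733057 14.051445173426076
[ 0.5261045  -0.236       0.18618466] [ 0.53921854 -0.236       0.12473059] 0.06283773048988768 12.045998989914999
[ 0.53612783 -0.23423889  0.16002854] [-0.20322062  0.36647224 -1.82027441]
192 [139, 155, 177, 59, 89, 133, 137, 137, 131, 133, 129, 110, 121, 140, 140, 140, 139, 137, 139, 144, 171, 171, 171, 172, 169, 134, 71, 73, 76, 78, 120, 170]
196 [138, 145, 161, 54, 35, 79, 130, 144, 148, 152, 153, 126, 136, 141, 138, 138, 141, 145, 130, 142, 170, 171, 170, 170, 171, 172, 170, 163, 159, 172, 169, 170]
200 [137, 145, 159, 18, 33, 42, 82, 123, 129, 133, 129, 72, 59, 145, 140, 141, 159, 158, 135, 144, 173, 171, 171, 170, 170, 171, 167, 154, 166, 200, 227, 231]
204 [195, 238, 214, 58, 30, 56, 52, 97, 123, 131, 127, 97, 142, 140, 139, 148, 174, 166, 165, 166, 166, 166, 165, 168, 167, 167, 166, 164, 189, 252, 194, 202]
208 [191, 175, 168, 88, 81, 161, 217, 203, 96, 125, 128, 114, 140, 137, 142, 161, 166, 166, 166, 167, 168, 166, 167, 169, 168, 170, 169, 168, 167, 158, 211, 212]
212 [151, 151, 147, 153, 164, 200, 206, 212, 204, 114, 117, 82, 141, 139, 142, 165, 170, 170, 169, 170, 170, 170, 170, 171, 169, 170, 169, 173, 197, 209, 206, 200]
216 [148, 149, 148, 153, 165, 203, 210, 206, 206, 196, 109, 127, 133, 133, 136, 158, 153, 153, 144, 138, 132, 149, 161, 172, 180, 198, 215, 214, 212, 213, 213, 212]
220 [148, 149, 150, 152, 166, 208, 203, 217, 214, 212, 185, 110, 127, 133, 136, 139, 144, 146, 145, 147, 144, 144, 153, 163, 173, 181, 196, 197, 195, 194, 194, 197]
224 [152, 148, 151, 159, 152, 36, 39, 32, 96, 218, 217, 159, 116, 129, 135, 136, 138, 145, 144, 145, 146, 145, 145, 154, 166, 173, 187, 213, 215, 213, 213, 213]
228 [149, 148, 152, 156, 127, 36, 40, 45, 43, 38, 54, 127, 161, 120, 130, 135, 136, 139, 144, 142, 145, 146, 146, 147, 158, 166, 156, 184, 219, 217, 216, 216]
```

{"op": "apply_moves", "data": {
  "plan": [
    [255, [0, 0, -0.6], 0],
    [255, [-0.3, 0, 0], 0],
    [255, [-0.7, 0, 0], 0],
    [255, [-0.9, 0, 0], 0],
    [255, [-0.9, 0, 0], 0],
    [255, [-0.9, 0, 0], 0],
    [255, [-0.9, 0, 0], 0],
    [255, [-0.9, 0, 0], 0],
    [255, [-0.7, 0, 0], 0],
    [255, [-0.5, 0, 0], 0],
    [255, [-0.2, 0, 0.3], 0],
    [255, [0, 0, 0], 0]
  ],
  "squeeze": 40
}}

```text
time_s: 10.25
tcp_pos: [0.5189, 0.1097, 0.1729]
eef_rot: [179.7, -0.1, -87.2]
contact_force: [-0.3, -1.1, -1.3]
gripper_width: 0.0236
```

{"op": "apply_moves", "data": {
  "plan": [
    [255, [0, 0, 0.3], 0],
    [255, [0, 0, 0], 0],
    [255, [0, 0, 0], 0]
  ]
}}

```text
time_s: 10.62
tcp_pos: [0.5209, 0.1095, 0.1605]
eef_rot: [180.0, -0.0, -87.3]
contact_force: [-0.0, -0.1, -1.3]
gripper_width: 0.0234
```

Run:
```python
from h import *
s=cam("side")
S=get_state();print(S)
cv2.imwrite("pics/d.png",cv2.resize(s["frame"][110:210,250:370],None,fx=6,fy=6,interpolation=cv2.INTER_CUBIC))
```

```text
{'time_s': 10.675, 'joints': array([ 3.30069134e+01,  1.02846322e+01, -2.26344840e+01,  1.08480509e-02,
       -5.70669254e+01,  5.96909227e+01]), 'qd': array([ 0.08614645, -0.25236116,  0.22450939,  0.03504143, -0.00367268,
       -0.03172235]), 'joint_torque': array([-2.95595638e-02, -4.11753452e+01,  2.64698106e+01,  6.33232623e+00,
        8.51372327e-02,  2.45658281e-03]), 'tcp_pos': array([0.52103569, 0.10966909, 0.16077804]), 'eef_rot': array([-1.79983354e+02, -8.17500661e-04, -8.72962674e+01]), 'contact_force': array([ 0.46700326, -0.53782991, -1.14888975]), 'moment': array([-0.01468899,  0.00815348, -0.03547482]), 'gripper_width': 0.023054819358188035}
```

View pics/d.png

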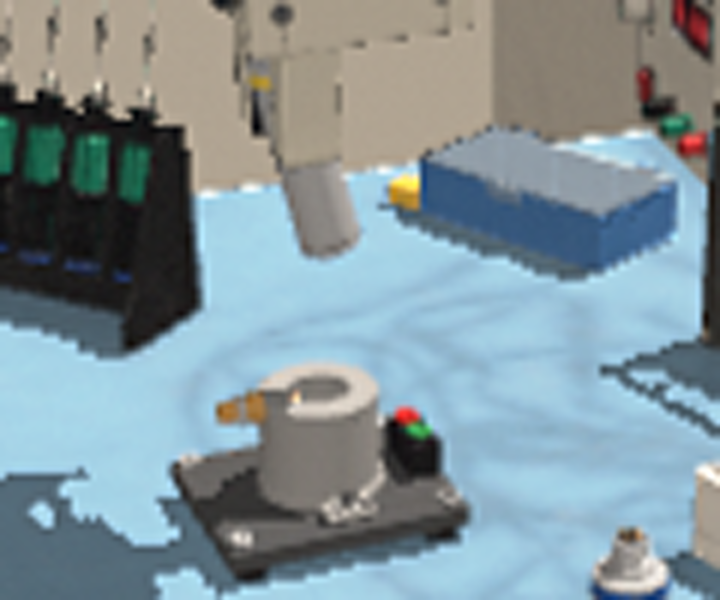

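{"op": "apply_moves", "data": {
  "plan": [
    [255, [-0.02, 0, 0.4], 0],
    [255, [0, 0, 0.4], 0],
    [255, [0, 0, 0], 0],
    [255, [0, 0, 0], 0]
  ]
}}

```text
time_s: 11.18
tcp_pos: [0.5214, 0.1112, 0.1215]
eef_rot: [-179.9, 0.0, -87.3]
contact_force: [0.0, 0.4, -1.0]
gripper_width: 0.0229
```

Run:
```python
from h import *
s=cam("side")
S=get_state();print(S["tcp_pos"],S["contact_force"])
cv2.imwrite("pics/e.png",cv2.resize(s["frame"][140:190,275:335],None,fx=12,fy=12,interpolation=cv2.INTER_CUBIC))
```

```text
[0.52146029 0.11131607 0.12164623] [-0.40900684 -0.28549829 -0.77282725]
```

View pics/e.png

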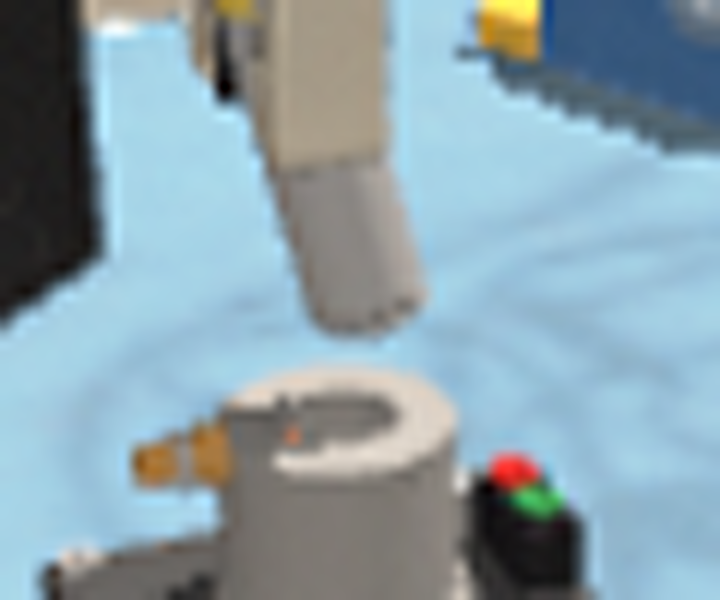

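Run:
```python
from h import *
s=cam("side")
q=lambda X:((proj(s,X)+.5-[275,140])*12).round(0)
m=np.array([.5276,.1111,.058]);print("mouth",q(m))
G=np.array([.5214,.1112,.1404]); nx=np.array([np.cos(.049),np.sin(.049),0]);ny=np.array([-nx[1],nx[0],0]);ez=np.array([0,0,1.])
for T in(11,12.5,14):
    t=np.radians(T); u=-np.sin(t)*nx+np.cos(t)*ez; w=np.cos(t)*nx+np.sin(t)*ez
    F=G-.0633*u
    a=np.radians(np.arange(0,360,15)); E=np.array([q(F+.0012*u+.012*(np.cos(x)*w+np.sin(x)*ny)) for x in a])
    print(T,"F",q(F),"left/right/bottom",E[:,0].min(),E[:,0].max(),E[:,1].max(), E[E[:,0].argmin()],E[E[:,0].argmax()],E[E[:,1].argmax()])
```

```text
mouth [335. 409.]
11 F [359. 310.] left/right/bottom 298.0 417.0 337.0 [298. 311.] [417. 291.] [331. 337.]
12.5 F [366. 307.] left/right/bottom 305.0 424.0 335.0 [305. 318.] [424. 295.] [339. 335.]
14 F [374. 304.] left/right/bottom 313.0 431.0 333.0 [313. 316.] [431. 291.] [347. 333.]
```

{"op": "apply_moves", "data": {
  "plan": [
    [255, [0, 0.02, 0.14], 0],
    [255, [0, 0, 0.12], 0],
    [255, [0, 0, 0.06], 0],
    [255, [0, 0, 0], 0],
    [255, [0, 0, 0], 0]
  ]
}}

```text
time_s: 11.9
tcp_pos: [0.5199, 0.1111, 0.1046]
eef_rot: [-180.0, -0.0, -87.3]
contact_force: [-0.2, -0.4, -1.9]
gripper_width: 0.0231
```

{"op": "apply_moves", "data": {
  "plan": [
    [255, [0, 0, 0.02], 0],
    [255, [0, 0, 0], 0]
  ]
}}

```text
time_s: 12.15
tcp_pos: [0.5198, 0.111, 0.1036]
eef_rot: [-180.0, 0.0, -87.3]
contact_force: [0.1, 0.2, -0.6]
gripper_width: 0.0235
```

{"op": "apply_moves", "data": {
  "plan": [
    [255, [0, 0, 0.02], 0],
    [255, [0, 0, 0], 0]
  ]
}}

```text
time_s: 12.4
tcp_pos: [0.5197, 0.111, 0.1025]
eef_rot: [180.0, -0.0, -87.3]
contact_force: [-0.1, -0.5, -1.6]
gripper_width: 0.0231
```

{"op": "apply_moves", "data": {
  "plan": [
    [255, [0, 0, 0.02], 0],
    [255, [0, 0, 0], 0]
  ]
}}

```text
time_s: 12.65
tcp_pos: [0.5197, 0.111, 0.1015]
eef_rot: [180.0, -0.0, -87.3]
contact_force: [-0.9, -0.4, -2.2]
gripper_width: 0.0233
```

{"op": "apply_moves", "data": {
  "plan": [
    [255, [0, 0, 0.02], 0],
    [255, [0, 0, 0], 0]
  ]
}}

```text
time_s: 12.9
tcp_pos: [0.5199, 0.1111, 0.1007]
eef_rot: [-180.0, 0.0, -87.3]
contact_force: [-0.2, 0.5, 0.8]
gripper_width: 0.0233
```

{"op": "apply_moves", "data": {
  "plan": [
    [255, [0, 0, 0.02], 0],
    [255, [0, 0, 0], 0]
  ]
}}

```text
time_s: 13.15
tcp_pos: [0.5201, 0.1111, 0.1003]
eef_rot: [-180.0, 0.0, -87.2]
contact_force: [-1.9, -0.2, 5.8]
gripper_width: 0.023
```

{"op": "apply_moves", "data": {
  "plan": [
    [255, [0, 0.02, 0], 0],
    [255, [0, 0.02, 0], 0],
    [255, [0, 0, 0], 0]
  ]
}}

```text
time_s: 13.52
tcp_pos: [0.5184, 0.1111, 0.1001]
eef_rot: [-179.9, 0.0, -87.2]
contact_force: [2.0, -1.4, 4.8]
gripper_width: 0.0234
```

{"op": "apply_moves", "data": {
  "plan": [
    [255, [0, 0.02, 0], 0],
    [255, [0, 0, 0], 0]
  ]
}}

```text
time_s: 13.78
tcp_pos: [0.5161, 0.1105, 0.0993]
eef_rot: [179.9, -0.0, -87.3]
contact_force: [-0.6, -2.0, 3.2]
gripper_width: 0.0233
```

{"op": "apply_moves", "data": {
  "plan": [
    [255, [0, 0.02, 0], 0],
    [255, [0, 0, 0], 0]
  ]
}}

```text
time_s: 14.02
tcp_pos: [0.5156, 0.1107, 0.0993]
eef_rot: [180.0, -0.0, -87.3]
contact_force: [1.8, -2.1, 0.5]
gripper_width: 0.0232
```

{"op": "apply_moves", "data": {
  "plan": [
    [255, [0, 0.02, 0], 0],
    [255, [0, 0, 0], 0]
  ]
}}

```text
time_s: 14.28
tcp_pos: [0.5147, 0.1108, 0.0994]
eef_rot: [180.0, -0.0, -87.3]
contact_force: [2.0, -2.5, -1.2]
gripper_width: 0.023
```

{"op": "apply_moves", "data": {
  "plan": [
    [255, [0, 0.02, 0], 0],
    [255, [0, 0, 0], 0]
  ]
}}

```text
time_s: 14.52
tcp_pos: [0.5137, 0.1108, 0.0995]
eef_rot: [180.0, 0.0, -87.3]
contact_force: [3.6, -2.1, -1.7]
gripper_width: 0.0231
```

{"op": "apply_moves", "data": {
  "plan": [
    [255, [0, 0.02, 0], 0],
    [255, [0, 0, 0], 0]
  ]
}}

```text
time_s: 14.78
tcp_pos: [0.5128, 0.1107, 0.0995]
eef_rot: [-180.0, 0.0, -87.3]
contact_force: [2.6, -0.8, -2.2]
gripper_width: 0.0233
```

{"op": "apply_moves", "data": {
  "plan": [
    [255, [0, 0.01, 0], 0],
    [255, [0, 0, 0], 0]
  ]
}}

```text
time_s: 15.02
tcp_pos: [0.5126, 0.1108, 0.0997]
eef_rot: [-180.0, 0.0, -87.3]
contact_force: [5.4, -1.0, -2.9]
gripper_width: 0.0232
```

{"op": "apply_moves", "data": {
  "plan": [
    [255, [0, 0.01, 0], 0],
    [255, [0, 0, 0], 0]
  ]
}}

```text
time_s: 15.28
tcp_pos: [0.5123, 0.1108, 0.0998]
eef_rot: [-179.9, 0.0, -87.3]
contact_force: [6.1, -2.2, -3.1]
gripper_width: 0.0234
```

{"op": "apply_moves", "data": {
  "plan": [
    [255, [0, 0.01, 0], 0],
    [255, [0, 0, 0], 0]
  ]
}}

```text
time_s: 15.52
tcp_pos: [0.5121, 0.1108, 0.0998]
eef_rot: [-179.9, 0.0, -87.2]
contact_force: [7.9, -2.8, -4.5]
gripper_width: 0.0235
```

{"op": "apply_moves", "data": {
  "plan": [
    [255, [0, -0.016, 0], 0],
    [255, [0, -0.004, 0.02], 0],
    [255, [0, 0, 0], 0]
  ]
}}

```text
time_s: 15.9
tcp_pos: [0.5127, 0.1107, 0.0989]
eef_rot: [-180.0, 0.0, -87.2]
contact_force: [4.6, -2.1, 2.7]
gripper_width: 0.0235
```

{"op": "apply_moves", "data": {
  "plan": [
    [255, [0, -0.004, 0.02], 0],
    [255, [0, 0, 0], 0]
  ]
}}

```text
time_s: 16.15
tcp_pos: [0.5127, 0.1107, 0.0978]
eef_rot: [-180.0, 0.0, -87.3]
contact_force: [4.7, -3.8, 3.2]
gripper_width: 0.0236
```

{"op": "apply_moves", "data": {
  "plan": [
    [255, [0, -0.004, 0.02], 0],
    [255, [0, 0, 0], 0]
  ]
}}

```text
time_s: 16.4
tcp_pos: [0.5128, 0.1106, 0.0967]
eef_rot: [-180.0, -0.0, -87.3]
contact_force: [4.1, -3.3, 3.4]
gripper_width: 0.0234
```

{"op": "apply_moves", "data": {
  "plan": [
    [255, [0.012, -0.004, 0.01], 0],
    [255, [0, 0, 0], 0]
  ]
}}

```text
time_s: 16.65
tcp_pos: [0.5131, 0.1104, 0.096]
eef_rot: [-180.0, 0.0, -87.3]
contact_force: [4.7, -1.0, 2.7]
gripper_width: 0.0233
```

Run:
```python
from h import *
s=cam("side")
S=get_state();print(S["tcp_pos"],S["contact_force"])
cv2.imwrite("pics/f.png",cv2.resize(s["frame"][145:195,275:335],None,fx=12,fy=12,interpolation=cv2.INTER_CUBIC))
```

```text
[0.51304796 0.11035457 0.09602372] [ 4.94169225 -1.00121339  3.19178959]
```

View pics/f.png

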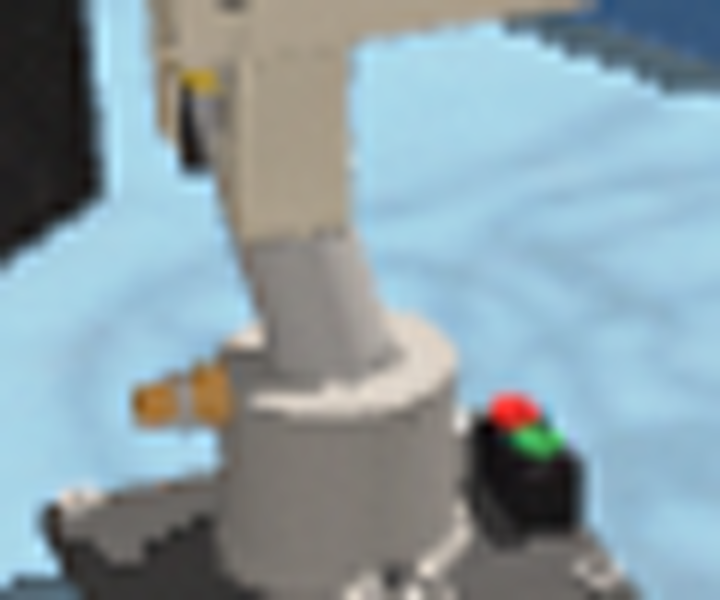

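{"op": "apply_moves", "data": {
  "plan": [
    [255, [0, 0, 0], 0],
    [255, [0, 0, 0], 0],
    [255, [0, -0.03, 0.002], 0],
    [255, [0, 0, 0], 0]
  ],
  "squeeze": 15
}}

```text
time_s: 17.2
tcp_pos: [0.5137, 0.11, 0.0956]
eef_rot: [179.9, -0.0, -87.3]
contact_force: [-0.4, 0.3, 3.1]
gripper_width: 0.0234
```

{"op": "apply_moves", "data": {
  "plan": [
    [255, [0, -0.03, 0.004], 0],
    [255, [0, 0, 0], 0]
  ]
}}

```text
time_s: 17.45
tcp_pos: [0.5144, 0.1098, 0.0953]
eef_rot: [179.8, -0.0, -87.3]
contact_force: [-3.4, 0.8, 4.6]
gripper_width: 0.0239
```

{"op": "apply_moves", "data": {
  "plan": [
    [255, [0, -0.03, 0.004], 0],
    [255, [0, 0, 0], 0]
  ]
}}

```text
time_s: 17.7
tcp_pos: [0.5156, 0.1097, 0.0951]
eef_rot: [179.8, -0.1, -87.3]
contact_force: [-4.8, 1.6, 7.1]
gripper_width: 0.024
```

{"op": "apply_moves", "data": {
  "plan": [
    [255, [-0.005, -0.03, 0], 0],
    [255, [0, 0, 0], 0]
  ]
}}

```text
time_s: 17.95
tcp_pos: [0.5168, 0.1099, 0.095]
eef_rot: [179.8, -0.1, -87.3]
contact_force: [-5.4, 0.6, 5.3]
gripper_width: 0.0238
```

{"op": "apply_moves", "data": {
  "plan": [
    [255, [0, -0.03, 0], 0],
    [255, [0, 0, 0], 0]
  ]
}}

```text
time_s: 18.2
tcp_pos: [0.5183, 0.1099, 0.0949]
eef_rot: [179.8, -0.1, -87.3]
contact_force: [-4.1, 1.5, 5.5]
gripper_width: 0.0237
```

{"op": "apply_moves", "data": {
  "plan": [
    [255, [0, -0.03, 0], 0],
    [255, [0, 0, 0], 0]
  ]
}}

```text
time_s: 18.45
tcp_pos: [0.5197, 0.11, 0.0948]
eef_rot: [179.8, -0.1, -87.3]
contact_force: [-4.7, 0.9, 5.5]
gripper_width: 0.0237
```

Run:
```python
from h import *
s=cam("side")
S=get_state();print(S["tcp_pos"],S["contact_force"])
cv2.imwrite("pics/g.png",cv2.resize(s["frame"][145:195,275:335],None,fx=12,fy=12,interpolation=cv2.INTER_CUBIC))
```

```text
[0.51974908 0.10996266 0.09483121] [-5.09613039  1.16068058  4.65433933]
```

View pics/g.png

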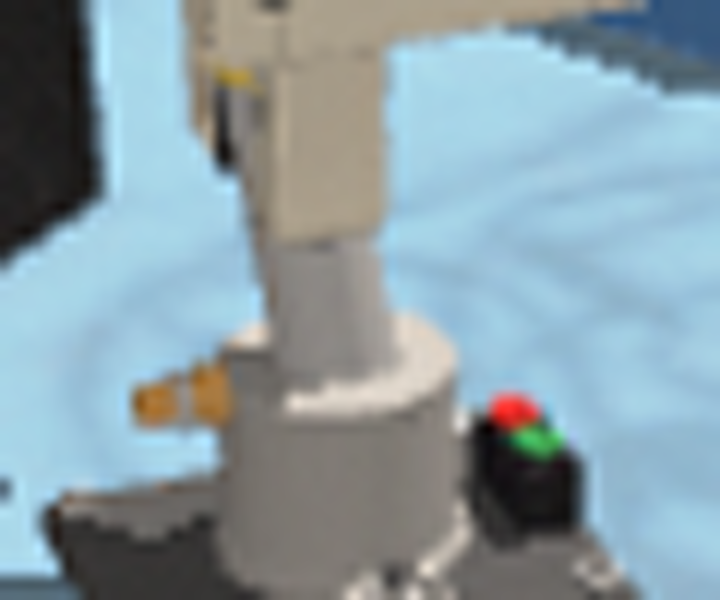

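{"op": "apply_moves", "data": {
  "plan": [
    [255, [0, -0.03, 0.004], 0],
    [255, [0, 0, 0], 0]
  ]
}}

```text
time_s: 18.75
tcp_pos: [0.5213, 0.1101, 0.0946]
eef_rot: [179.8, -0.1, -87.3]
contact_force: [-5.1, 0.1, 4.9]
gripper_width: 0.0236
```

{"op": "apply_moves", "data": {
  "plan": [
    [255, [0, -0.03, 0.004], 0],
    [255, [0, 0, 0], 0]
  ]
}}

```text
time_s: 19.0
tcp_pos: [0.5231, 0.1102, 0.0944]
eef_rot: [179.8, -0.1, -87.3]
contact_force: [-5.4, -0.1, 4.6]
gripper_width: 0.0233
```

{"op": "apply_moves", "data": {
  "plan": [
    [255, [0, -0.02, 0.004], 0],
    [255, [0, 0, 0], 0]
  ]
}}

```text
time_s: 19.25
tcp_pos: [0.5244, 0.1103, 0.0943]
eef_rot: [179.8, -0.1, -87.3]
contact_force: [-5.5, -0.6, 3.9]
gripper_width: 0.0239
```

{"op": "apply_moves", "data": {
  "plan": [
    [255, [0, -0.02, 0.004], 0],
    [255, [0, 0, 0], 0]
  ]
}}

```text
time_s: 19.5
tcp_pos: [0.5256, 0.1104, 0.0941]
eef_rot: [179.9, -0.1, -87.3]
contact_force: [-5.0, -0.4, 2.4]
gripper_width: 0.0238
```

{"op": "apply_moves", "data": {
  "plan": [
    [255, [0, -0.01, 0.01], 0],
    [255, [0, 0, 0], 0]
  ]
}}

```text
time_s: 19.75
tcp_pos: [0.5266, 0.1105, 0.0939]
eef_rot: [179.9, -0.0, -87.3]
contact_force: [-4.5, -1.8, 3.8]
gripper_width: 0.0237
```

{"op": "apply_moves", "data": {
  "plan": [
    [255, [0, -0.01, 0.01], 0],
    [255, [0, 0, 0], 0]
  ]
}}

```text
time_s: 20.0
tcp_pos: [0.5276, 0.1107, 0.0936]
eef_rot: [180.0, -0.0, -87.3]
contact_force: [-4.0, -2.9, 3.5]
gripper_width: 0.0237
```

Run:
```python
from h import *
s=cam("side")
S=get_state();print(S["tcp_pos"],S["contact_force"])
cv2.imwrite("pics/i.png",cv2.resize(s["frame"][145:195,275:335],None,fx=12,fy=12,interpolation=cv2.INTER_CUBIC))
q=lambda X:((proj(s,X)+.5-[275,145])*12).round(0)
for x in(.515,.539): print(q([x,.111,.06]),q([x,.111,.09]))
```

```text
[0.52755518 0.11070108 0.09358461] [-4.58378486 -2.20763603  3.20582613]
[273. 351.] [266. 212.]
[390. 331.] [385. 193.]
```

View pics/i.png

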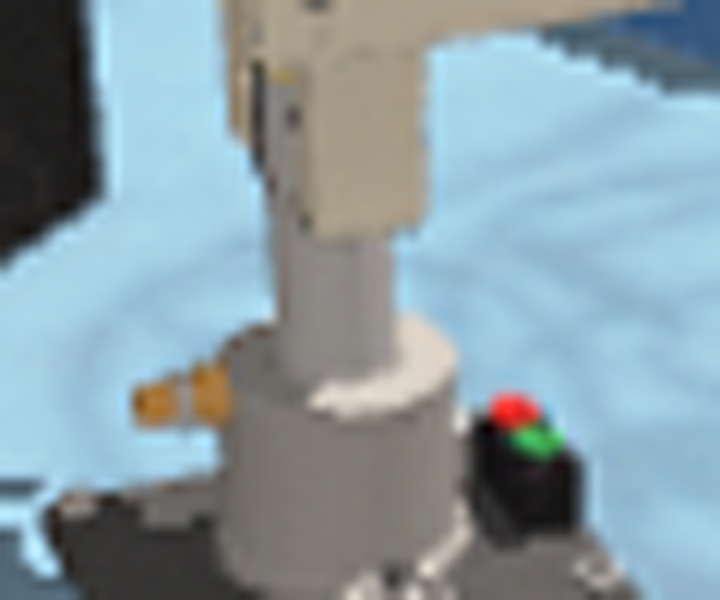

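{"op": "apply_moves", "data": {
  "plan": [
    [255, [0.008, -0.02, 0.01], 0],
    [255, [0, 0, 0], 0]
  ]
}}

```text
time_s: 20.3
tcp_pos: [0.529, 0.1107, 0.0933]
eef_rot: [-180.0, -0.0, -87.3]
contact_force: [-4.4, -1.7, 5.0]
gripper_width: 0.0237
```

{"op": "apply_moves", "data": {
  "plan": [
    [255, [0, -0.02, 0.02], 0],
    [255, [0, 0, 0], 0]
  ]
}}

```text
time_s: 20.55
tcp_pos: [0.5302, 0.1108, 0.0924]
eef_rot: [-180.0, 0.0, -87.2]
contact_force: [-4.1, -2.3, 4.2]
gripper_width: 0.0236
```

{"op": "apply_moves", "data": {
  "plan": [
    [255, [0, -0.01, 0.02], 0],
    [255, [0, 0, 0], 0]
  ]
}}

```text
time_s: 20.8
tcp_pos: [0.5306, 0.1109, 0.0914]
eef_rot: [-180.0, 0.0, -87.3]
contact_force: [-3.3, -2.3, 5.9]
gripper_width: 0.0236
```

{"op": "apply_moves", "data": {
  "plan": [
    [255, [0.008, 0, 0.02], 0],
    [255, [0, 0, 0.02], 0],
    [255, [0, 0, 0], 0]
  ]
}}

```text
time_s: 21.18
tcp_pos: [0.5306, 0.1107, 0.0894]
eef_rot: [-180.0, 0.0, -87.3]
contact_force: [-4.9, -0.0, 4.7]
gripper_width: 0.0239
```

Run:
```python
from h import *
s=cam("side")
S=get_state();print(S["tcp_pos"],S["contact_force"],S["moment"])
cv2.imwrite("pics/j.png",cv2.resize(s["frame"][145:195,275:335],None,fx=12,fy=12,interpolation=cv2.INTER_CUBIC))
```

```text
[0.53058005 0.11065122 0.08940605] [-3.99867681 -1.1336898   5.33699422] [-0.31606326  1.79633897  0.03780593]
```

View pics/j.png

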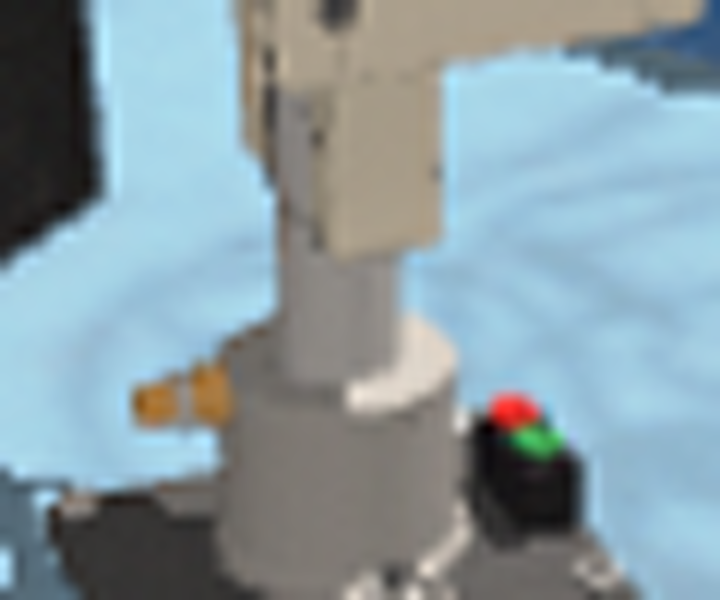

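{"op": "apply_moves", "data": {
  "plan": [
    [255, [0, -0.006, 0.02], 0],
    [255, [0, 0, 0.02], 0],
    [255, [0, 0, 0], 0]
  ]
}}

```text
time_s: 21.6
tcp_pos: [0.5309, 0.1106, 0.0874]
eef_rot: [-180.0, 0.0, -87.3]
contact_force: [-4.2, -0.0, 4.4]
gripper_width: 0.0236
```

{"op": "apply_moves", "data": {
  "plan": [
    [255, [0, 0, 0.02], 0],
    [255, [0, 0, 0.02], 0],
    [255, [0, 0, 0], 0]
  ]
}}

```text
time_s: 21.98
tcp_pos: [0.5308, 0.1106, 0.0854]
eef_rot: [-180.0, 0.0, -87.3]
contact_force: [-5.3, -0.6, 5.2]
gripper_width: 0.0236
```

{"op": "apply_moves", "data": {
  "plan": [
    [255, [0, 0, 0.02], 0],
    [255, [0, 0, 0.02], 0],
    [255, [0, 0, 0], 0]
  ]
}}

```text
time_s: 22.35
tcp_pos: [0.5308, 0.1106, 0.0834]
eef_rot: [-180.0, 0.0, -87.3]
contact_force: [-5.0, -0.1, 5.8]
gripper_width: 0.0236
```

{"op": "apply_moves", "data": {
  "plan": [
    [255, [0, 0.012, 0.02], 0],
    [255, [0, 0, 0.02], 0],
    [255, [0, 0, 0], 0]
  ]
}}

```text
time_s: 22.72
tcp_pos: [0.5305, 0.1107, 0.0814]
eef_rot: [-179.9, 0.0, -87.3]
contact_force: [-4.2, -0.5, 3.9]
gripper_width: 0.0236
```

{"op": "apply_moves", "data": {
  "plan": [
    [255, [0, 0, 0.02], 0],
    [255, [0, 0, 0], 0]
  ]
}}

```text
time_s: 22.98
tcp_pos: [0.5305, 0.1107, 0.0804]
eef_rot: [-180.0, 0.0, -87.3]
contact_force: [-4.8, 0.2, 4.3]
gripper_width: 0.0233
```

{"op": "apply_moves", "data": {
  "plan": [
    [255, [0, 0, 0.02], 0],
    [255, [0, 0, 0], 0]
  ]
}}

```text
time_s: 23.22
tcp_pos: [0.5304, 0.1106, 0.0793]
eef_rot: [-180.0, 0.0, -87.3]
contact_force: [-3.3, -0.2, 3.6]
gripper_width: 0.0239
```

{"op": "apply_moves", "data": {
  "plan": [
    [255, [0, 0, 0.02], 0],
    [255, [0, 0, 0], 0]
  ]
}}

```text
time_s: 23.48
tcp_pos: [0.5304, 0.1106, 0.0783]
eef_rot: [-180.0, 0.0, -87.3]
contact_force: [-2.4, 0.2, 3.9]
gripper_width: 0.024
```

{"op": "apply_moves", "data": {
  "plan": [
    [255, [0, 0, 0.02], 0],
    [255, [0, 0, 0], 0]
  ]
}}

```text
time_s: 23.72
tcp_pos: [0.5303, 0.1105, 0.0772]
eef_rot: [-180.0, 0.0, -87.3]
contact_force: [-1.7, -0.1, 3.4]
gripper_width: 0.0238
```

{"op": "apply_moves", "data": {
  "plan": [
    [255, [0, 0, 0.02], 0],
    [255, [0, 0, 0], 0]
  ]
}}

```text
time_s: 23.98
tcp_pos: [0.5303, 0.1105, 0.0763]
eef_rot: [-180.0, 0.0, -87.3]
contact_force: [-2.0, 1.1, 4.5]
gripper_width: 0.0231
```

{"op": "apply_moves", "data": {
  "plan": [
    [255, [0, 0, 0.02], 0],
    [255, [0, 0, 0], 0]
  ]
}}

```text
time_s: 24.22
tcp_pos: [0.5303, 0.1105, 0.0754]
eef_rot: [-180.0, 0.0, -87.3]
contact_force: [-2.1, 0.5, 4.9]
gripper_width: 0.0235
```

{"op": "apply_moves", "data": {
  "plan": [
    [255, [0, 0, 0.02], 0],
    [255, [0, 0, 0], 0]
  ]
}}

```text
time_s: 24.48
tcp_pos: [0.5303, 0.1105, 0.0744]
eef_rot: [-180.0, 0.0, -87.3]
contact_force: [-2.3, 0.2, 5.3]
gripper_width: 0.0236
```

Run:
```python
from h import *
s=cam("side")
S=get_state();print(S["tcp_pos"],S["contact_force"],S["moment"])
cv2.imwrite("pics/k.png",cv2.resize(s["frame"][145:195,275:335],None,fx=12,fy=12,interpolation=cv2.INTER_CUBIC))
```

```text
[0.53024044 0.11049748 0.07443116] [-2.25047925  0.57697083  5.37641503] [0.16280451 1.20940024 0.01071837]
```

View pics/k.png

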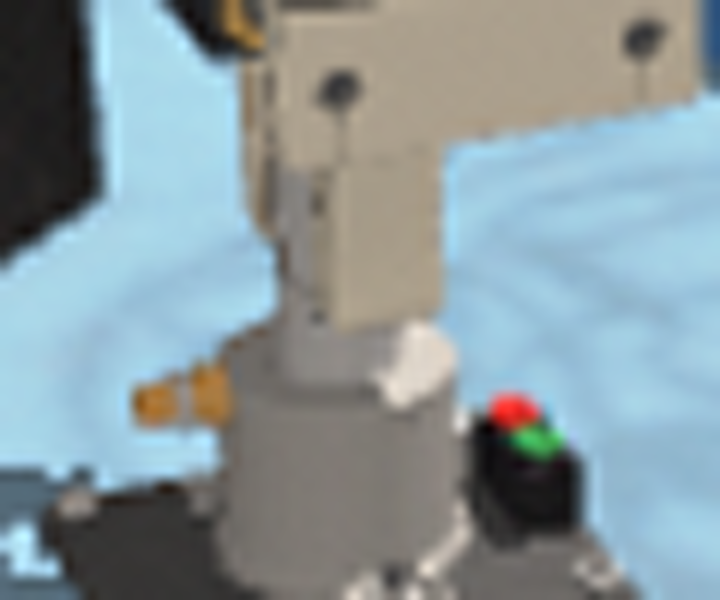

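{"op": "apply_moves", "data": {
  "plan": [
    [255, [0, 0, 0.016], 0],
    [255, [0, 0, 0], 0]
  ]
}}

```text
time_s: 24.78
tcp_pos: [0.5303, 0.1105, 0.0742]
eef_rot: [-180.0, 0.0, -87.2]
contact_force: [-5.2, 0.7, 10.9]
gripper_width: 0.0238
```

{"op": "apply_moves", "data": {
  "plan": [
    [255, [0, 0, 0.016], 0],
    [255, [0, 0, 0], 0]
  ]
}}

```text
time_s: 25.02
tcp_pos: [0.5305, 0.1105, 0.0741]
eef_rot: [-179.9, 0.0, -87.2]
contact_force: [-6.5, 0.6, 17.4]
gripper_width: 0.0234
```

{"op": "apply_moves", "data": {
  "plan": [
    [255, [0, 0, 0.016], 0],
    [255, [0, 0, 0], 0]
  ]
}}

```text
time_s: 25.28
tcp_pos: [0.5308, 0.1106, 0.0738]
eef_rot: [-179.9, 0.0, -87.2]
contact_force: [-8.4, 0.1, 20.3]
gripper_width: 0.0233
```

{"op": "apply_moves", "data": {
  "plan": [
    [255, [0, 0.016, -0.016], 0],
    [255, [0, 0, 0], 0]
  ]
}}

```text
time_s: 25.52
tcp_pos: [0.5305, 0.1106, 0.0739]
eef_rot: [-179.8, 0.0, -87.2]
contact_force: [-2.0, -1.2, 10.3]
gripper_width: 0.0236
```

{"op": "apply_moves", "data": {
  "plan": [
    [255, [0, 0.01, -0.01], 0],
    [255, [0, 0, 0], 0],
    [255, [0, 0, 0], 0]
  ]
}}

```text
time_s: 25.9
tcp_pos: [0.5303, 0.1106, 0.0739]
eef_rot: [-179.8, 0.0, -87.2]
contact_force: [2.3, -1.4, 5.9]
gripper_width: 0.0232
```

{"op": "apply_moves", "data": {
  "plan": [
    [255, [0, -0.004, 0], 0],
    [180, [0, 0, 0], 0],
    [150, [0, 0, 0], 0],
    [100, [0, 0, 0], 0],
    [60, [0, 0, 0], 0],
    [60, [0, 0, 0], 0],
    [60, [0, 0, 0], 0]
  ],
  "squeeze": 5
}}

```text
time_s: 26.78
tcp_pos: [0.529, 0.1103, 0.0731]
eef_rot: [180.0, -0.0, -87.3]
contact_force: [0.5, 0.3, -0.6]
gripper_width: 0.0657
```

Run:
```python
from h import *
s=cam("side")
cv2.imwrite("pics/l.png",cv2.resize(s["frame"][130:200,265:345],None,fx=8,fy=8,interpolation=cv2.INTER_CUBIC))
```

```text
(no output)
```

View pics/l.png

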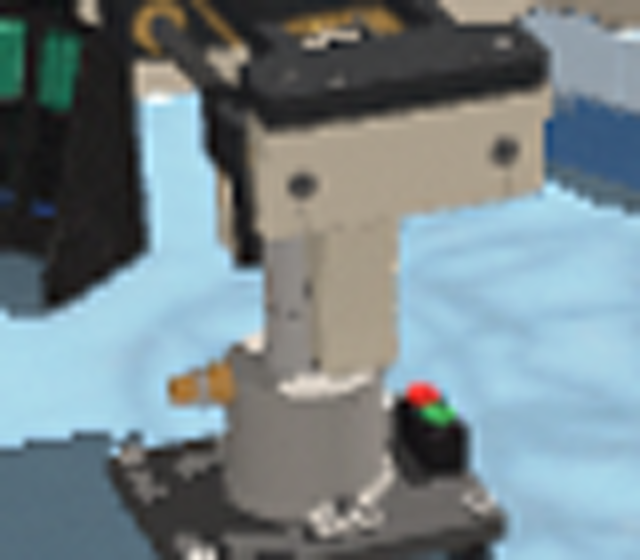

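{"op": "apply_moves", "data": {
  "plan": [
    [60, [0, 0, -0.2], 0],
    [60, [0, 0, -0.5], 0],
    [60, [0, 0, -0.8], 0],
    [60, [0, 0, -0.8], 0],
    [60, [0, 0, -0.8], 0],
    [60, [0.8, 0, 0], 0],
    [60, [0.8, 0, 0], 0],
    [60, [0.8, 0, 0], 0],
    [60, [0.8, 0, 0], 0],
    [60, [0.8, 0, 0], 0],
    [60, [0, 0, 0], 0]
  ]
}}

```text
time_s: 28.2
tcp_pos: [0.5383, -0.0916, 0.2288]
eef_rot: [-180.0, -0.0, -87.4]
contact_force: [0.6, 0.2, 0.2]
gripper_width: 0.0667
```

Run:
```python
from h import *
s=cam("side");t=cam("top")
cv2.imwrite("pics/m1.png",np.hstack([cv2.resize(s["frame"][135:205,265:335],None,fx=8,fy=8,interpolation=cv2.INTER_CUBIC),cv2.resize(t["frame"][165:235,240:270],None,fx=8,fy=8,interpolation=cv2.INTER_CUBIC)]))
cv2.imwrite("pics/m2.png",s["frame"])
q=lambda X:((proj(s,X)+.5-[265,135])*8).round(0)
print(q([.5276,.1111,.058]),q([.5276,.1111,.110]),q([.5276,.1111,.122]))
```

```text
[303. 313.] [296. 151.] [294. 113.]
```

View pics/m1.png

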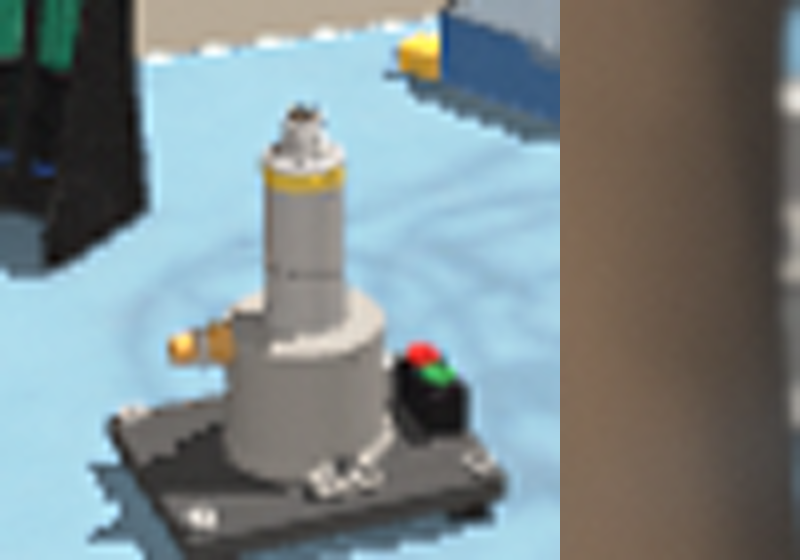

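View pics/m2.png

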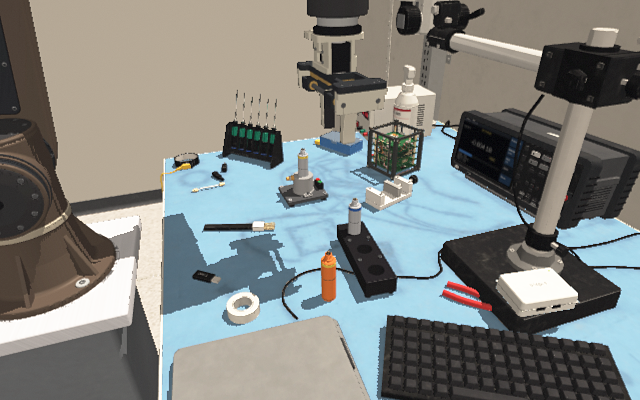

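{"op": "apply_moves", "data": {
  "plan": [
    [255, [-0.8, 0, 0], 0],
    [255, [-0.8, 0, 0], 0],
    [255, [-0.8, 0, 0], 0],
    [255, [-0.8, 0, 0], 0],
    [255, [-0.7, 0, 0], 0],
    [255, [-0.1, 0, 0], 0],
    [255, [0, 0, 0], 0],
    [255, [0, 0, 0], 0]
  ]
}}

```text
time_s: 29.3
tcp_pos: [0.5289, 0.1099, 0.2283]
eef_rot: [-180.0, -0.0, -87.3]
contact_force: [-0.2, -0.9, -0.3]
gripper_width: 0.0006
```

{"op": "apply_moves", "data": {
  "plan": [
    [255, [0, 0, 0.7], 0],
    [255, [0, 0, 0.7], 0],
    [255, [0, 0, 0.5], 0],
    [255, [0, 0, 0.1], 0],
    [255, [0, 0, 0], 0],
    [255, [0, 0, 0], 0]
  ]
}}

```text
time_s: 30.05
tcp_pos: [0.5298, 0.1105, 0.1294]
eef_rot: [-179.9, 0.0, -87.3]
contact_force: [-0.0, -0.0, 1.4]
gripper_width: 0.0007
```

{"op": "apply_moves", "data": {
  "plan": [
    [255, [0, 0, 0.02], 0],
    [255, [0, 0, 0.02], 0],
    [255, [0, 0, 0], 0]
  ]
}}

```text
time_s: 30.42
tcp_pos: [0.529, 0.1104, 0.1263]
eef_rot: [-180.0, 0.0, -87.3]
contact_force: [-0.3, -0.1, -0.4]
gripper_width: 0.0004
```

{"op": "apply_moves", "data": {
  "plan": [
    [255, [0, 0, 0.02], 0],
    [255, [0, 0, 0], 0]
  ]
}}

```text
time_s: 30.68
tcp_pos: [0.5289, 0.1103, 0.125]
eef_rot: [180.0, -0.0, -87.3]
contact_force: [0.1, -0.3, -0.0]
gripper_width: 0.0008
```

{"op": "apply_moves", "data": {
  "plan": [
    [255, [0, 0, 0.02], 0],
    [255, [0, 0, 0], 0]
  ]
}}

```text
time_s: 30.92
tcp_pos: [0.5289, 0.1103, 0.124]
eef_rot: [180.0, -0.0, -87.3]
contact_force: [-1.0, 0.5, -0.1]
gripper_width: 0.0006
```

{"op": "apply_moves", "data": {
  "plan": [
    [255, [0, 0, 0.02], 0],
    [255, [0, 0, 0], 0]
  ]
}}

```text
time_s: 31.18
tcp_pos: [0.5291, 0.1104, 0.1232]
eef_rot: [-180.0, 0.0, -87.3]
contact_force: [-0.0, -0.2, -0.3]
gripper_width: 0.0006
```

{"op": "apply_moves", "data": {
  "plan": [
    [255, [0, 0, 0.01], 0],
    [255, [0, 0, 0], 0]
  ]
}}

```text
time_s: 31.42
tcp_pos: [0.5292, 0.1104, 0.123]
eef_rot: [-180.0, 0.0, -87.3]
contact_force: [-1.4, 0.5, 3.8]
gripper_width: 0.0007
```

{"op": "apply_moves", "data": {
  "plan": [
    [255, [0, 0, 0.01], 0],
    [255, [0, 0, 0], 0]
  ]
}}

```text
time_s: 31.68
tcp_pos: [0.5294, 0.1104, 0.1229]
eef_rot: [-179.9, 0.0, -87.2]
contact_force: [-1.5, -0.2, 7.8]
gripper_width: 0.0006
```

{"op": "apply_moves", "data": {
  "plan": [
    [255, [0, 0, 0.01], 0],
    [255, [0, 0, 0], 0]
  ]
}}

```text
time_s: 31.92
tcp_pos: [0.5296, 0.1104, 0.1229]
eef_rot: [-179.9, 0.0, -87.2]
contact_force: [-2.3, -0.3, 11.5]
gripper_width: 0.0005
```

{"op": "apply_moves", "data": {
  "plan": [
    [255, [0, 0, -0.1], 0],
    [255, [0, 0, -0.5], 0],
    [255, [0, 0, -0.8], 0],
    [255, [0, 0, -0.8], 0],
    [255, [0.5, 0, 0], 0],
    [255, [0.8, 0, 0], 0],
    [255, [0.8, 0, 0], 0],
    [255, [0.8, 0, 0], 0],
    [255, [0.8, 0, 0], 0],
    [255, [0.5, 0, 0], 0],
    [255, [0, 0, 0], 0],
    [255, [0, 0, 0], 0]
  ]
}}

```text
time_s: 33.42
tcp_pos: [0.5389, -0.0992, 0.2314]
eef_rot: [180.0, 0.0, -87.3]
contact_force: [-0.5, 0.9, -0.1]
gripper_width: 0.0005
```

Run:
```python
from h import *
s=cam("side"); S=get_state(); print(S["tcp_pos"],S["contact_force"])
cv2.imwrite("pics/n.png",cv2.resize(s["frame"][135:240,265:395],None,fx=6,fy=5.7,interpolation=cv2.INTER_CUBIC))
d=cv2.absdiff(cv2.imread("pics/m2.png"),s["frame"])[135:205,265:335]; print("diff max in nest crop",d.max(), (d.max(axis=2)>40).sum())
```

```text
[ 0.53897845 -0.09887261  0.23150716] [-0.03168894  0.28263943 -0.64458396]
diff max in nest crop 105 1
```

View pics/n.png

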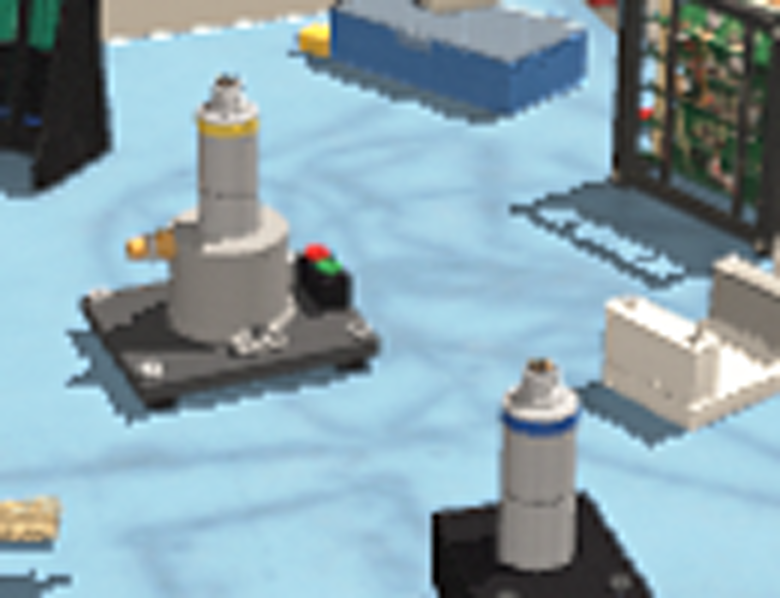

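The yellow-ringed sensor stands upright in the collar, its picture unchanged by the press test. The blue one is still in the rack, and the gripper is clear.

```bash
python3 -c "
from plant import close_job; print(close_job())"
```

```text
the job is handed in; nothing more can be done
None
```

The yellow-ringed sensor is loaded in the calibration nest, sensing face down, released and upright, and the job is handed in (robot clock about 33 s of the 67 s allowed).

**What I did:**
- **Tilt:** I gripped the sensor about 63 mm above its face. While it was still partly in its rack well, I tipped it in the pads by about 12.5° against the well's wall.
- **Pin:** I lowered the leading edge into the bore beside the contact pin and pushed the pin back sideways, feeling about 2–4 N. I then straightened the sensor as it slid down.
- **Seating:** It slid down at about 5 N until it met a rigid stop, where I pressed to about 20 N, then eased off and released.

**Last checks:**
- **Resting on the bottom:** A press on the connector with shut fingers, up to about 11 N, was rigid straight away with no springy travel. The nest's picture was practically the same before and after it.
- **Depth:** The stop is about 27–28 mm below the mouth, within the 24–34 mm stated. The grip reading (28.3 mm) and the press reading (27 mm) differ by about 1 mm.
- **Probe and pin travel:** I inferred both from force and height and could not see either directly. The force rose a little over roughly the last 2.5 mm before the stop, which fits the probe going down.
- **Surroundings:** The last pictures show the blue-ringed sensor standing in the rack. The orange look-alike was not touched.

No check failed. I could not use the top camera near the nest because the arm blocked its view.

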